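# Fish the blue adapter out of the angle rotor with the hook picker

### The job

The blue tube adapter is stuck deep in the open, slanted well of the centrifuge rotor. Take the yellow-handled hook picker from its stand, draw the adapter out by its wire bail with the hook (never touch the adapter with the gripper, never drop it) and stand it upright in the tray bay with the green pad. Then hang the picker back on its stand as it was and let go, leaving the orange adapter, the bottles, beaker, jar and vial where they are.

Things in the scene. Friction and masses are not known exactly. Their poses are not given: they have to be found in the camera images.
- rotor: Fixed grey conical centrifuge rotor, 336 mm across, 152 mm high. Origin: centre of its underside on the table; z up. Four wells 90 degrees apart lean 28 degrees from vertical, mouths near the hub, floors farther out. The open one lies towards the rotor's +x; those at +y, -x, -y are filled by bottles, their red caps (40 mm across) reaching 155 mm above the table. Hub in the middle: 97 mm high.
- well_mouth (a point): Centre of the open well's mouth (rotor frame: 71.7, 0, 132 mm). Round bore 70 mm across, 120 mm deep, 3 mm wall. The outer edge of its rim is 150 mm above the table, the inner (hub side) edge about 114 mm.
- well_floor (a point): Centre of the open well's floor (rotor frame: 128, 0, 26 mm). The well's axis runs from here to the mouth, 120 mm.
- adapter: Loose blue tube adapter, 0.1 to 0.21 kg: solid disc 60 mm across, 26 mm high, with a wire bail on top. Origin: centre of its underside; z up through disc and bail. At the start it stands on the floor of the open well, leaning with it (z along the well's axis, x outwards and up, away from the hub), against the hub side of the bore, about 4.5 mm off the axis.
- picker: Loose hook picker, 190 mm long, 0.16 kg. Origin: underside of the hook on the shaft's axis; z runs up the shaft. Shaft 8 mm thick, z = 0 to 120 mm; square collar 28 x 28 mm, z = 120 to 125 mm; yellow square handle 18 x 18 mm, z = 125 to 190 mm. At the start it hangs upright from its stand, its axes along the stand's.
- stand: Fixed stand of the picker: base plate 90 x 90 x 10 mm (centre at x = 15 mm), post 40 mm wide at x = 42 to 58 mm, level fork on top; nothing higher than 149 mm. Origin on the table under the hanging picker's shaft. The picker's collar lies on the fork, with the picker's origin 25 mm above the table.
- bail (a point): Middle of the bail's top bar (centre line), 55.5 mm above the adapter's origin along its z. The bail is an arch of 5 mm wire in the adapter's y-z plane: legs at y = -20 and +20 mm, straight bar along y from -16 to +16 mm, its underside 27 mm above the disc. The adapter swings freely when hung by it and hangs upright.
- hook (a point): Middle of the hook's gap, 8 mm along the picker's +x and 5 mm up from its origin. The hook is a flat tongue 12 mm wide (y) and 5 mm thick (z = 0 to 5 mm) reaching to x = +16 mm, with an upturned lip at its end (x = 12 to 16 mm, up to z = 11 mm). A bail bar sits on the tongue between shaft and lip (x = 4 to 12 mm).
- fork (a point): Point on the fork's upper face, 145 mm above the stand's origin. Two arms, each 14 mm wide, leave a 14 mm slot, open to the stand's -x, closed at x = +12 mm. They end at x = -30 mm with 4 mm high lips (x = -30 to -26 mm). To take the picker lift it about 10 mm and move it out along the stand's -x by 50 mm or more; hang it back the same way reversed.
- tray: Fixed white shallow tray, 182 mm (its x) by 112 mm (its y), walls 12 mm high and 4 mm thick, with one divider across the middle making two bays, each about 85 x 104 mm, side by side along the tray's x. Origin: centre of the underside; floor about 4 mm high.
- pad: Fixed green pad, 66 x 76 mm, 2 mm thick, on the tray floor in the middle of the free bay (the bay centres are at x = -44.5 and +44.5 mm in the tray's frame). Origin: centre of its underside; top about 6 mm above the table.
- spare: Loose orange adapter of the same shape standing in the other bay of the tray. Leave it. Origin: centre of its underside.
- bottle_a: Loose white bottle with red cap, 62 mm across, 135 mm high. Bystander. Origin: centre of its underside.
- bottle_b: Loose white bottle with blue cap, 62 mm across, 135 mm high. Bystander. Origin: centre of its underside.
- beaker: Loose clear beaker, 68 mm across, 85 mm high. Bystander. Origin: centre of its underside.
- jar: Loose amber jar, 56 mm across, 70 mm high. Bystander. Origin: centre of its underside.
- vial: Loose small amber vial, 36 mm across, 60 mm high. Bystander. Origin: centre of its underside.
There are look-alikes about, which are no part of the job. Leave any purple look-alike of the picker alone. What is shaped like the stand but pink is not meant.

How it is judged (in metres and radians):
On the way, in this order (a step that is already met when the one before it is completed fails the run):
1. the adapter hangs from the picker, clear above the rotor (height (world z) of adapter above 0.155 m and contact force between picker and adapter above 0.4 N), for 0.2 s.
2. the adapter stands upright in the bay with the green pad and the picker is off it (horizontal distance between adapter and pad below 0.022 m and angle between adapter's own z axis and vertical below 0.08 rad and height (world z) of adapter below 0.01 m and contact force between picker and adapter below 0.1 N and linear speed of adapter below 0.03 m/s), for 0.2 s.
At the end, for the whole second after the job is handed in: Blue adapter flat, upright (0.08 rad) and at rest in the green-pad bay, within 22 mm of the pad centre; picker at rest on its stand: collar on the fork (origin 21-30 mm high, within 15 mm of the stand centre), upright within 0.12 rad, turned as at the start within 0.35 rad (horizontal distance between adapter and pad below 0.022 m and angle between adapter's own z axis and vertical below 0.08 rad and height (world z) of adapter below 0.01 m and linear speed of adapter below 0.02 m/s and horizontal distance between picker and stand below 0.015 m and angle between picker's own z axis and vertical below 0.12 rad and height (world z) of picker between 0.021 and 0.03 m and linear speed of picker below 0.03 m/s and angle between the x axis of picker and the x axis of stand, either way round below 0.35 rad); the robot touches nothing.
It fails at once if the gripper touches the blue adapter (contact force between any of the fingers, the arm and adapter above 0.5 N).
It fails at once if the blue adapter is dropped (moves faster than 1 m/s) (linear speed of adapter above 1 m/s).
It fails at once if the orange adapter is shifted by more than 15 mm (distance of spare from where it was at the start of the episode above 0.015 m).
It fails at once if a bottle, the beaker, the jar or the vial is shifted by more than 30 mm (distance of any of bottle_a, bottle_b, beaker, jar, vial from where it was at the start of the episode above 0.03 m).
It also fails if it takes over 69 s, if anything falls off the work surface, if the arm or the gripper's body presses on something with over 40 N, if the wrist force passes 120 N, or if a joint passes its speed limit or range.

### The arm

A 6-joint arm with a two-finger parallel gripper is mounted at the origin on the work surface. World frame = base frame: x ahead of the robot, y to its left, z up, the work surface at z = 0. Lengths are in mm, angles in rad, forces in N, time in s.
With the tool pointing down it reaches from about 325 to 1000 mm from the base axis. Payload 5.1 kg.
Tool frame: the origin (TCP) lies on the centre line of the jaws, within the pads' length; the fingertips stand 8 mm ahead of it and the grasp point (between the pads) lies 11 mm behind it; z points along the fingers, y is the line along which they close (so a half turn about z gives the same grasp; the last joint's range is limited). The gripper opens to 85 mm and grips with 20 to 120 N. Pads are 22 mm wide; open, the fingers measure 114 mm over their backs; the gripper's body (76 mm by 85 mm) begins 54 mm behind the grasp point. The pads swing forward as they close: fully open they stand 13 mm farther back than shut.
Start: joints at [1.21, 0.124, 1.65, -0, 1.367, -0.083], TCP at [178.278, 625.061, 210.822] pointing down, gripper open.
Joint ranges: [-2.61, 2.61], [-1.02, 2.33], [0.03, 2.71], [-1.35, 4.49], [0.32, 2.68], [-2.91, 2.91]. Speed limits (rad/s): [2.57, 2.57, 3.14, 3.14, 3.14, 3.14].

### API

Orientations are given as a unit quaternion [w, x, y, z].
In Python, from cell import state, cams, hand_in gives the robot as it stands. The module is installed in compiled form; this text tells all that it offers.
- The arm moves only by the tool play_rows, never from a script. Its argument "commands" is a list of rows, each an object with "translation": the shift along the tool's x, y, z in mm, a list of three; "twist": the turn, a rotation vector about the tool's x, y, z in rad, a list of three; "claw": the opening, from -1 (shut) to 1 (fully open). In form: [{"translation": [tx, ty, tz], "twist": [wx, wy, wz], "claw": claw}, ...]. A call has 1 to 20 rows; each row shifts and turns the commanded pose from where the row before left it, along the tool's axes as they then stand; what a row does not reach is not made up. A row lasts 1/8 s, in which the tool goes at most 62.5 mm and 10.7 degrees, less where a joint would pass 70% of its speed; a pose out of reach is approached as far as the arm can. A call is refused whole if a number of a shift passes 62.5 or a number of a turn 0.188, either way. A call with a gripper value outside its range is refused whole. The fingers move at their own pace and stop on an object; the grip force is fixed at half the most. Time passes only in rows, so rows that do not move let the fingers close. It gives the time, the measured TCP pose, the force, the opening and the grip force at its end, in the units of the state.
- state(): the state, without advancing time (a new reading comes with each control period).
- cams.get_image(name): name is "side" or "top" or "wrist"; returns the picture (400x640x3 uint8, red, green, blue); there is no depth.
- cams.camera_info(name): a dict with "camera_matrix" (3x3 intrinsics, pixels), "k1" (the pictures are not rectified: a ray, as slopes to the right and down, at radius r is drawn at 1 + k1 r^2 times it, then the intrinsics apply), "T" (4x4, takes a point from camera to world coordinates). Camera axes: x right, y down, z forward; pixel columns grow to the right and rows downward; lengths in mm; the calibration is good to about 2 mm. A picture is of the moment at which its call begins: read the wrist's pose just before it. camera_info takes no time and is no camera call; for the wrist camera it gives the pose at the moment of the call.
- hand_in(): hands the job in; it is judged then, once.
The state is a dict: "time": time; "joint_pos": joint angles; "qvel": joint speeds; "effort": joint torques, N m; "eef_pos": TCP position; "tool_rot": TCP orientation; "force": force on the tool from outside, world axes, zero at the start; "torque": the same for the moment, N m; "width": finger opening in mm; "grasp_force": force on a finger pad.
Only numpy, scipy, OpenCV 4.12 (cv2) and the standard library are available. Lean on these libraries where they do the work, as an engineer would, in place of code of your own. Each camera call takes 0.05 s, during which the arm holds its last target. There are 200 camera calls.

## Working session

There is one attempt and no reset: what is moved stays moved. The work goes in short steps, Python scripts to look and compute and a tool call to move; the robot and the scene stay as the last step left them, time stands still between calls to the robot, and variables do not carry over. Pictures are saved under pics/ and viewed, at most 10 in all, crops included, and the job is handed in when it is done.

Besides the shell and the picture viewer there is one more tool, called after "Request:" as name(argument=value, ...), one argument or row to a line, values as JSON. play_rows: Moves the arm, as the interface text tells. Its arguments: {"type":"object","properties":{"commands":{"type":"array"}},"required":["commands"]}

```bash
mkdir -p pics
python3 - <<'E'
from cell import state,cams
import cv2
for n in("side","top"):
    im=cams.get_image(n); cv2.imwrite(f"pics/{n}0.png",im[...,::-1]); i=cams.camera_info(n); print(n,i)
print(state())
E
```

```text
side {'camera_matrix': array([[448.76302692,   0.        , 319.26924256],
       [  0.        , 448.76302692, 204.27518723],
       [  0.        ,   0.        ,   1.        ]]), 'k1': -0.01423819981230697, 'T': array([[-9.31608280e-01, -2.22429028e-01,  2.87456676e-01,
         1.18324271e+02],
       [-3.63308202e-01,  5.46724706e-01, -7.54386669e-01,
         9.88545063e+02],
       [ 1.06378272e-02, -8.07228235e-01, -5.90143553e-01,
         8.86351875e+02],
       [ 0.00000000e+00,  0.00000000e+00,  0.00000000e+00,
         1.00000000e+00]])}
top {'camera_matrix': array([[366.06922981,   0.        , 320.09562396],
       [  0.        , 366.06922981, 197.1890836 ],
       [  0.        ,   0.        ,   1.        ]]), 'k1': -0.013101788475864622, 'T': array([[-1.36632515e-02, -9.94012287e-01,  1.08410742e-01,
         4.09786161e+02],
       [-9.99830238e-01,  1.22412863e-02, -1.37711724e-02,
         2.41511240e+00],
       [ 1.23616276e-02, -1.08580497e-01, -9.94010798e-01,
         1.04040595e+03],
       [ 0.00000000e+00,  0.00000000e+00,  0.00000000e+00,
         1.00000000e+00]])}
{'time': 0.1, 'joint_pos': array([ 1.21037803e+00,  1.24447531e-01,  1.65155091e+00, -8.52797785e-06,
        1.36751103e+00, -8.25701817e-02]), 'qvel': array([-0.00169774, -0.00227263, -0.00274168,  0.00130033,  0.00208985,
        0.00056595]), 'effort': array([ 7.03817864e-05, -4.24928069e+01, -3.66655397e+01, -8.58030489e-05,
        3.88714339e-03, -2.26599497e-05]), 'eef_pos': array([178.08604602, 624.50487196, 209.66307381]), 'tool_rot': array([-2.06477848e-04,  1.38476697e-01,  9.90365229e-01, -9.35915410e-04]), 'force': array([ 0.04773303, -0.74319756, -0.72034324]), 'torque': array([0.01971857, 0.02940907, 0.01078893]), 'grasp_force': 0.0, 'width': 85.34688068448189}
```

View pics/top0.png

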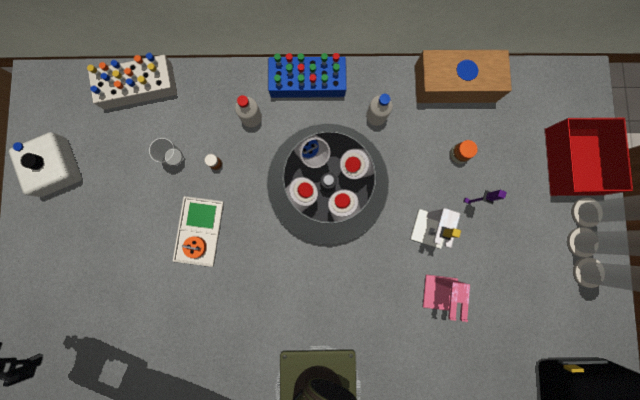

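View pics/side0.png

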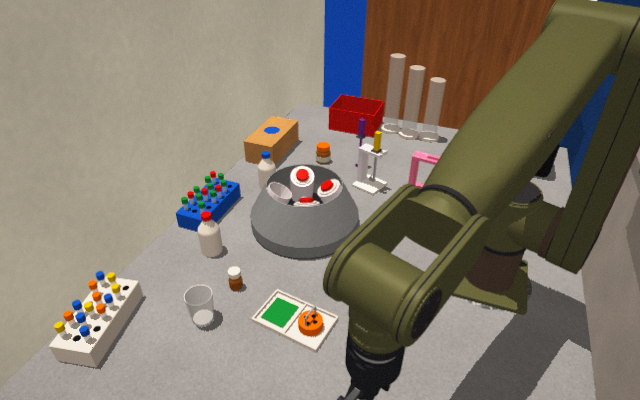

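```bash
cat > h.py <<'E'
import numpy as np,cv2
from scipy.spatial.transform import Rotation as R
def ray(i,u,v):
    K=i["camera_matrix"];k=i["k1"]
    d=np.array([(u-K[0,2])/K[0,0],(v-K[1,2])/K[1,1]]);x=d.copy()
    for _ in range(10): x=d/(1+k*(x@x))
    T=i["T"];return T[:3,3],T[:3,:3]@np.array([x[0],x[1],1])
def plane(i,u,v,z):
    o,d=ray(i,u,v);return o+d*(z-o[2])/d[2]
def proj(i,p):
    T=i["T"];c=T[:3,:3].T@(np.asarray(p,float)-T[:3,3]);x=c[:2]/c[2];x=x*(1+i["k1"]*(x@x))
    K=i["camera_matrix"];return x*K[0,0]+K[:2,2]
def tri(i1,p1,i2,p2):
    o1,d1=ray(i1,*p1);o2,d2=ray(i2,*p2)
    s=np.linalg.lstsq(np.c_[d1,-d2],o2-o1,rcond=None)[0]
    a=o1+d1*s[0];b=o2+d2*s[1];return (a+b)/2,np.linalg.norm(a-b)
def blobs(im,lo,hi,box=None,amin=15):
    h=cv2.cvtColor(im,cv2.COLOR_RGB2HSV);m=cv2.inRange(h,lo,hi)
    if box: 
        z=np.zeros_like(m);x0,y0,x1,y1=box;z[y0:y1,x0:x1]=m[y0:y1,x0:x1];m=z
    n,l,s,c=cv2.connectedComponentsWithStats(m)
    return [(c[k].round(1),s[k].tolist()) for k in range(1,n) if s[k][4]>=amin],m
E
python3 - <<'E'
from h import *
from cell import cams
t=cv2.imread("pics/top0.png")[...,::-1].copy();s=cv2.imread("pics/side0.png")[...,::-1].copy()
it=cams.camera_info("top");is_=cams.camera_info("side")
def show(n,im,i,lo,hi,box,z):
    b,m=blobs(im,lo,hi,box)
    for c,st in b: print(n,c,st,plane(i,*c,z).round(1))
show("caps",t,it,(0,150,80),(8,255,255),(270,130,390,240),155)
show("caps+",t,it,(172,150,80),(180,255,255),(270,130,390,240),155)
b,m=blobs(t,(45,120,60),(85,255,255),(170,190,230,270));print("green",b)
cn=max(cv2.findContours(m,0,1)[0],key=cv2.contourArea);r=cv2.minAreaRect(cn);print(plane(it,*r[0],6),[plane(it,*p,6).round() for p in cv2.boxPoints(r)])
show("orange",t,it,(5,150,100),(15,255,255),(170,230,230,270),20)
show("yellow",t,it,(20,120,80),(35,255,255),(400,200,480,260),215)
show("yellow s",s,is_,(20,120,80),(35,255,255),(330,100,420,200),180)
show("blue",t,it,(105,120,30),(130,255,255),(295,130,335,170),90)
A=cv2.resize(t[190:270,390:490],None,fx=4,fy=4,interpolation=2)
B=cv2.resize(t[125:205,270,None].repeat(1,1) if 0 else t[125:205,270:370],None,fx=4,fy=4,interpolation=2)
C=cv2.resize(s[110:200,330:420],(400,280),interpolation=2)
C=cv2.resize(s[115:195,330:430],None,fx=4,fy=4,interpolation=2)
D=cv2.resize(s[160:240,250:350],None,fx=4,fy=4,interpolation=2)
cv2.imwrite("pics/crop1.png",np.vstack([np.hstack([A,B]),np.hstack([C,D])])[:600,:800,::-1])
E
```

```text
caps [352.4 164. ] [345, 157, 15, 15, 178] [587.5 -90.5 155. ]
caps [305.  189.7] [298, 183, 15, 15, 175] [525.2  26.7 155. ]
caps [342.  200.4] [335, 194, 15, 14, 172] [497.8 -63.  155. ]
green [(array([200.8, 215.2]), [187, 203, 29, 25, 563])]
[475.85911574 325.14705387   6.        ] [array([451., 365.,   6.]), array([513., 357.,   6.]), array([501., 285.,   6.]), array([439., 294.,   6.])]
orange [193.9 246.9] [183, 237, 22, 21, 298] [387.5 338.   20. ]
yellow [452.7 232.4] [444, 229, 17, 8, 103] [ 416.1 -307.5  215. ]
yellow s [377.  140.3] [373, 131, 9, 20, 128] [ 415.5 -322.5  180. ]
blue [310.2 144.4] [304, 140, 14, 11, 69] [654.7  13.6  90. ]
blue [310.7 153.2] [303, 147, 15, 11, 72] [630.8  12.5  90. ]
```

View pics/crop1.png

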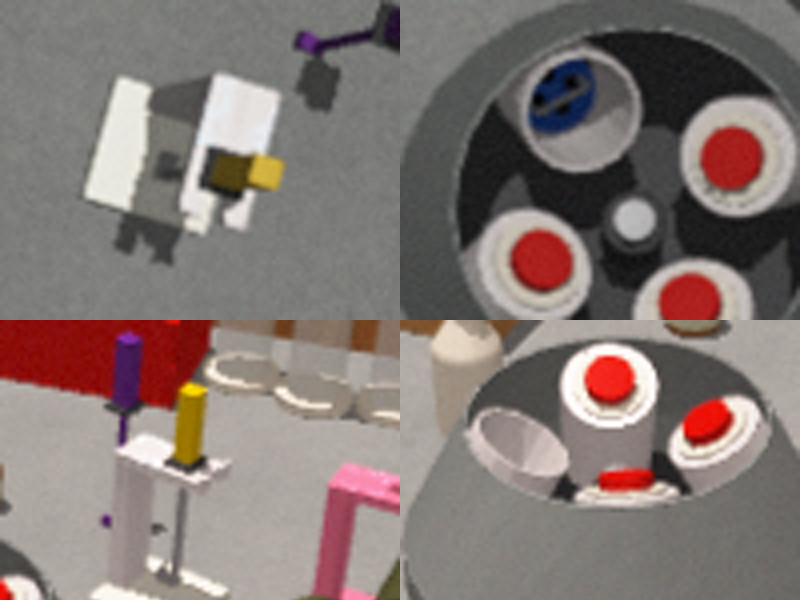

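```bash
cat >> h.py <<'E'
def pose(xyz,yaw,tilt=0):
    """picker frame: yaw of hook, tilt>0 leans top back from hook; returns tool R (x=yp,y=xp,z=-zp)"""
    P=R.from_euler('ZY',[yaw,-tilt]).as_matrix()
    return np.array(xyz,float),np.c_[P[:,1],P[:,0],-P[:,2]]
def rows(start,targets,claw):
    """targets: (pos,R,n). prints rounded rows from start (pos,R), residual carried"""
    p,M=np.array(start[0],float),np.array(start[1])
    out=[]
    for tp,TR,n in targets:
        for k in range(n):
            f=1/(n-k); w=R.from_matrix(M.T@TR).as_rotvec()*f; d=M.T@((tp-p)*f)
            d=np.round(d,1);w=np.round(w,3)
            p=p+M@d; M=M@R.from_rotvec(w).as_matrix()
            out.append('{"translation":%s,"twist":%s,"claw":%s}'%(d.tolist(),w.tolist(),claw))
            assert abs(d).max()<=62.5 and abs(w).max()<=.188,(d,w)
    print(",\n".join(out)); print(len(out),"end",p.round(1))
def cur():
    from cell import state
    s=state();q=s["tool_rot"];return s["eef_pos"],R.from_quat([q[1],q[2],q[3],q[0]]).as_matrix()
E
python3 - <<'E'
from h import *
from cell import cams
it=cams.camera_info("top")
print("hub",plane(it,328.2,180,97).round(1))
for a in[(215,75),(280,92),(185,215),(248,228)]: print(plane(it,390+a[0]/4,190+a[1]/4,145).round(1))
print(plane(it,456.7,233,215).round(1))
# check well rim circle
print("mouth", plane(it,270+(572-400)/4,125+108/4,132).round(1))
i=cams.camera_info("wrist");p,M=cur();T=np.eye(4);T[:3,:3]=M;T[:3,3]=p;print((np.linalg.inv(T)@i["T"]).round(3))
rows(cur(),[(*pose((450,120,300),0.5),11),(*pose((400,-300,330),-.22),9)],1)
E
```

```text
hub [557.5 -32.4  97. ]
[ 475.  -314.6  145. ]
[ 464.  -354.4  145. ]
[ 389.7 -291.9  145. ]
[ 381.2 -330.2  145. ]
[ 414.6 -316.5  215. ]
mouth [624.1   6.2 132. ]
[[ 1.00000e-03 -9.45000e-01 -3.28000e-01  8.53950e+01]
 [ 1.00000e+00  1.00000e-03  1.00000e-03  8.97000e-01]
 [-1.00000e-03 -3.28000e-01  9.45000e-01 -1.62923e+02]
 [ 0.00000e+00  0.00000e+00  0.00000e+00  1.00000e+00]]
{"translation":[-36.4, -37.3, -8.1],"twist":[-0.0, 0.0, 0.072],"claw":1},
{"translation":[-38.9, -34.6, -8.2],"twist":[-0.0, 0.0, 0.072],"claw":1},
{"translation":[-41.3, -31.7, -8.1],"twist":[-0.0, 0.0, 0.072],"claw":1},
{"translation":[-43.5, -28.7, -8.2],"twist":[-0.0, 0.0, 0.072],"claw":1},
{"translation":[-45.5, -25.5, -8.1],"twist":[-0.0, 0.0, 0.072],"claw":1},
{"translation":[-47.2, -22.2, -8.2],"twist":[-0.0, 0.0, 0.072],"claw":1},
{"translation":[-48.6, -18.7, -8.1],"twist":[-0.0, 0.0, 0.072],"claw":1},
{"translation":[-49.9, -15.1, -8.2],"twist":[-0.0, 0.0, 0.072],"claw":1},
{"translation":[-50.8, -11.5, -8.1],"twist":[-0.001, 0.0, 0.072],"claw":1},
{"translation":[-51.5, -7.8, -8.2],"twist":[-0.0, 0.001, 0.072],"claw":1},
{"translation":[-52.0, -4.2, -8.2],"twist":[-0.001, 0.0, 0.073],"claw":1},
{"translation":[-38.3, -27.2, -3.3],"twist":[0.0, -0.0, 0.08],"claw":1},
{"translation":[-40.3, -24.1, -3.3],"twist":[0.0, -0.0, 0.08],"claw":1},
{"translation":[-42.1, -20.8, -3.4],"twist":[0.0, -0.0, 0.08],"claw":1},
{"translation":[-43.7, -17.4, -3.3],"twist":[0.0, -0.0, 0.08],"claw":1},
{"translation":[-44.9, -13.8, -3.4],"twist":[0.0, -0.0, 0.08],"claw":1},
{"translation":[-45.9, -10.2, -3.3],"twist":[0.0, -0.0, 0.08],"claw":1},
{"translation":[-46.6, -6.5, -3.4],"twist":[0.0, -0.0, 0.08],"claw":1},
{"translation":[-46.9, -2.7, -3.3],"twist":[0.0, -0.0, 0.08],"claw":1},
{"translation":[-47.0, 1.0, -3.4],"twist":[0.0, -0.0, 0.08],"claw":1}
20 end [ 400. -300.  330.]
```

Request:
play_rows(
  commands=[
    {"translation": [-36.4,-37.3,-8.1],"twist": [0,0,0.072],"claw": 1},
    {"translation": [-38.9,-34.6,-8.2],"twist": [0,0,0.072],"claw": 1},
    {"translation": [-41.3,-31.7,-8.1],"twist": [0,0,0.072],"claw": 1},
    {"translation": [-43.5,-28.7,-8.2],"twist": [0,0,0.072],"claw": 1},
    {"translation": [-45.5,-25.5,-8.1],"twist": [0,0,0.072],"claw": 1},
    {"translation": [-47.2,-22.2,-8.2],"twist": [0,0,0.072],"claw": 1},
    {"translation": [-48.6,-18.7,-8.1],"twist": [0,0,0.072],"claw": 1},
    {"translation": [-49.9,-15.1,-8.2],"twist": [0,0,0.072],"claw": 1},
    {"translation": [-50.8,-11.5,-8.1],"twist": [0,0,0.072],"claw": 1},
    {"translation": [-51.5,-7.8,-8.2],"twist": [0,0,0.072],"claw": 1},
    {"translation": [-52,-4.2,-8.2],"twist": [0,0,0.073],"claw": 1},
    {"translation": [-38.3,-27.2,-3.3],"twist": [0,0,0.08],"claw": 1},
    {"translation": [-40.3,-24.1,-3.3],"twist": [0,0,0.08],"claw": 1},
    {"translation": [-42.1,-20.8,-3.4],"twist": [0,0,0.08],"claw": 1},
    {"translation": [-43.7,-17.4,-3.3],"twist": [0,0,0.08],"claw": 1},
    {"translation": [-44.9,-13.8,-3.4],"twist": [0,0,0.08],"claw": 1},
    {"translation": [-45.9,-10.2,-3.3],"twist": [0,0,0.08],"claw": 1},
    {"translation": [-46.6,-6.5,-3.4],"twist": [0,0,0.08],"claw": 1},
    {"translation": [-46.9,-2.7,-3.3],"twist": [0,0,0.08],"claw": 1},
    {"translation": [-47,1,-3.4],"twist": [0,0,0.08],"claw": 1},
  ],
)

```text
time: 2.6
eef_pos: [399.5, -301.0, 330.2]
tool_rot: [-0.0, 0.781, 0.624, 0.0]
force: [1.1, -0.3, -0.3]
width: 85.6
grasp_force: 0.0
```

Run:
```python
from h import *
from cell import cams,state
i=cams.camera_info("wrist");im=cams.get_image("wrist");cv2.imwrite("pics/w1.png",im[...,::-1])
print(cur())
b,m=blobs(im,(20,120,60),(35,255,255));print(b)
for c,s in b: print(plane(i,*c,215))
for q in[(414.5,-318,215),(385.5,-311,145)]: print(proj(i,q))
```

```text
(array([ 398.67132559, -305.41478091,  330.11419327]), array([[ 2.26559962e-01,  9.73995664e-01, -1.74086041e-03],
       [ 9.73991215e-01, -2.26564479e-01, -3.10642150e-03],
       [-3.42005820e-03, -9.91792009e-04, -9.99993660e-01]]))
[(array([333.2, 191.7]), [324, 175, 21, 34, 613])]
[ 415.81031225 -307.62669876  215.        ]
[334.02680092 202.0494172 ]
[305.01466801 181.70162933]
```

View pics/w1.png

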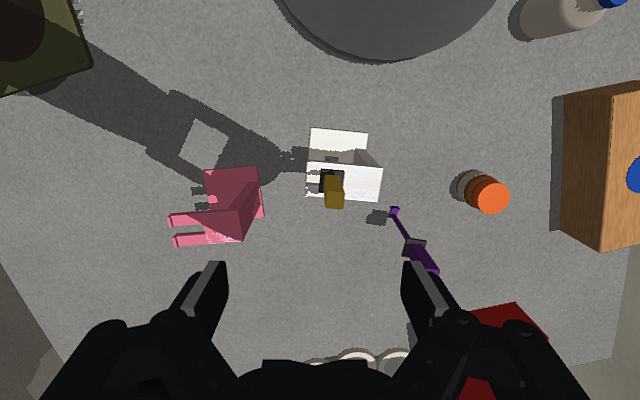

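Run:
```python
from h import *
from cell import cams,state
i=cams.camera_info("wrist");im=cams.get_image("wrist");it=cams.camera_info("top");isd=cams.camera_info("side")
p,M=cur();print(p,M[:,1])
h=cv2.cvtColor(im,cv2.COLOR_RGB2HSV)
m=cv2.inRange(h,(0,0,150),(180,60,255));m[:120]=0;m[215:]=0;m[:,:295]=0;m[:,395:]=0
cn=max(cv2.findContours(m,0,1)[0],key=cv2.contourArea)
print(cv2.approxPolyDP(cn,3,True)[:,0].tolist())
b,_=blobs(im,(20,120,60),(35,255,255));print(b)
b,y=blobs(im,(20,120,130),(35,255,255));print(b)
for c in[(383,168),(379,202),(305,163),(305,196)]: print(c,plane(i,*c,145).round(1))
for c in[(335.5,200)]: print(plane(i,*c,215).round(1))
t=cv2.imread("pics/top0.png")[...,::-1].copy()
print("purple foot",plane(it,466,200,5),plane(i,393,211,5),"top tri",tri(it,(505,192),isd,(362,119)))
cv2.imwrite("pics/w2.png",cv2.resize(im[115:225,280:440],None,fx=5,fy=5,interpolation=2)[...,::-1])
```

```text
[ 399.11218773 -302.75828816  329.88501606] [ 0.97468038 -0.22359796 -0.00145204]
[[307, 157], [307, 169], [318, 169], [321, 163], [343, 165], [344, 194], [378, 196], [383, 163]]
[(array([333.2, 187. ]), [323, 170, 22, 34, 610])]
[]
(383, 168) [ 476.1 -320.2  145. ]
(379, 202) [ 465.  -360.6  145. ]
(305, 163) [ 389.5 -294.3  145. ]
(305, 196) [ 380.1 -333.2  145. ]
[ 415.1 -321.2  215. ]
purple foot [ 509.47134839 -429.58206609    5.        ] [ 504.81494408 -438.18924986    5.        ] top tri (array([ 508.45550638, -450.17337005,  184.1589574 ]), np.float64(3.591408541490961))
```

View pics/w2.png

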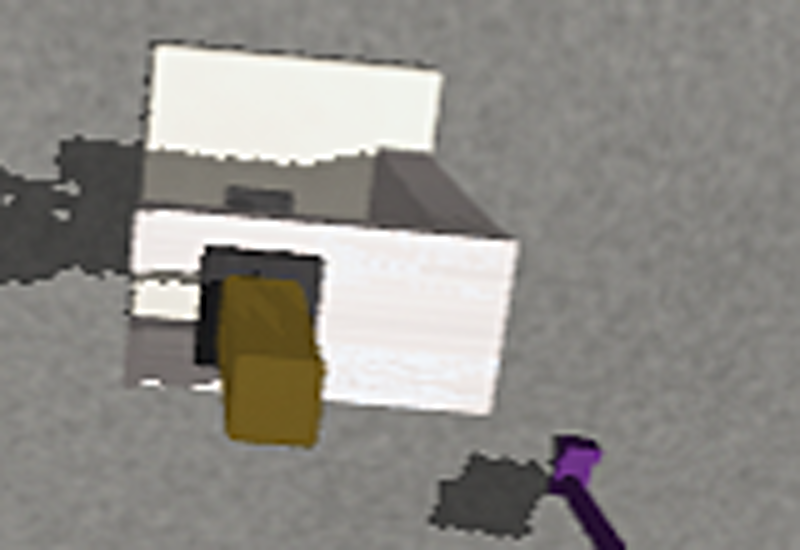

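Run:
```python
from h import *
from cell import cams,state
i=cams.camera_info("wrist");print(cur()[0])
c=[plane(i,*q,145) for q in[(383.8,163),(378.2,197.8),(306.6,157),(305.4,192.2)]];print(np.round(c,1))
print("handle",plane(i,335.2,194.9,215).round(1),"collar",plane(i,332.4,176.2,150).round(1))
e=[plane(i,280+x/5,115+y/5,215)for x,y in[(233,354),(323,358),(317,446),(230,440)]]
print([np.arctan2(*(e[1]-e[0])[1::-1]),np.arctan2(*(e[2]-e[3])[1::-1])])
for a,b in((0,2),(1,3)): print(np.arctan2(*(c[a]-c[b])[1::-1]))
s=c[0]-c[1];print(np.arctan2(-s[0],s[1]))
x=(c[0]+c[1])/2;f=(c[2]+c[3])/2;u=(x-f)/np.linalg.norm(x-f);print(np.linalg.norm(x-f),f+30*u, x-58*u)
```

```text
[ 399.11218773 -302.75828816  329.88501606]
[[ 478.4 -311.   145. ]
 [ 465.5 -351.5  145. ]
 [ 393.4 -284.6  145. ]
 [ 382.3 -325.4  145. ]]
handle [ 416.4 -312.9  215. ] collar [ 417.5 -312.   150. ]
[np.float64(-0.2696251301109142), np.float64(-0.29672021475706983)]
-0.30100505557613244
-0.3040764058153892
-0.30995338760500685
88.11096835753034 [ 416.47456122 -313.94592556  145.        ] [ 416.58049022 -313.97898647  145.        ]
```

Run:
```python
from h import *
print(cur())
rows(pose((400,-300,330),-.22),[(*pose((416,-315,250),-.285),4)],1)
```

```text
(array([ 399.11218773, -302.75828816,  329.88501606]), array([[ 2.23597671e-01,  9.74680380e-01, -1.49604168e-03],
       [ 9.74681461e-01, -2.23597962e-01, -2.73933391e-05],
       [-3.61211619e-04, -1.45203900e-03, -9.99998881e-01]]))
{"translation":[-2.8, 4.7, 20.0],"twist":[0.0, 0.0, 0.016],"claw":1},
{"translation":[-2.7, 4.8, 20.0],"twist":[0.0, 0.0, 0.016],"claw":1},
{"translation":[-2.6, 4.8, 20.0],"twist":[0.0, 0.0, 0.017],"claw":1},
{"translation":[-2.6, 4.8, 20.0],"twist":[0.0, 0.0, 0.016],"claw":1}
4 end [ 415.9 -315.   250. ]
```

Request:
play_rows(
  commands=[
    {"translation": [-2.8,4.7,20],"twist": [0,0,0.016],"claw": 1},
    {"translation": [-2.7,4.8,20],"twist": [0,0,0.016],"claw": 1},
    {"translation": [-2.6,4.8,20],"twist": [0,0,0.017],"claw": 1},
    {"translation": [-2.6,4.8,20],"twist": [0,0,0.016],"claw": 1},
    {"translation": [0,0,0],"twist": [0,0,0],"claw": 1},
    {"translation": [0,0,0],"twist": [0,0,0],"claw": 1},
    {"translation": [0,0,0],"twist": [0,0,0],"claw": 1},
    {"translation": [0,0,0],"twist": [0,0,0],"claw": 1},
  ],
)

```text
time: 3.7
eef_pos: [416.4, -314.9, 251.7]
tool_rot: [0.001, 0.8, 0.6, 0.0]
force: [-0.4, -0.5, -0.2]
width: 85.0
grasp_force: 0.0
```

Run:
```python
from h import *
from cell import cams,state
print(cur()[0])
i=cams.camera_info("wrist");im=cams.get_image("wrist")
print(cur())
for q in[(416,-315,215),(416,-315,150)]: print(proj(i,q))
c=proj(i,(416,-315,170)).astype(int);x0,y0=max(c[0]-80,0),max(c[1]-60,0);print(x0,y0)
cv2.imwrite("pics/w3.png",cv2.resize(im[y0:y0+120,x0:x0+160],None,fx=5,fy=5,interpolation=2)[...,::-1])
```

```text
[ 416.37512685 -314.86831992  251.65401659]
(array([ 416.29181145, -314.81508594,  251.44595873]), array([[ 2.81235755e-01,  9.59638181e-01,  1.00618132e-03],
       [ 9.59638510e-01, -2.81234869e-01, -9.36975735e-04],
       [-6.16184417e-04,  1.22908142e-03, -9.99999055e-01]]))
[314.63751336 221.79263573]
[314.4511136  193.24601736]
234 140
```

View pics/w3.png

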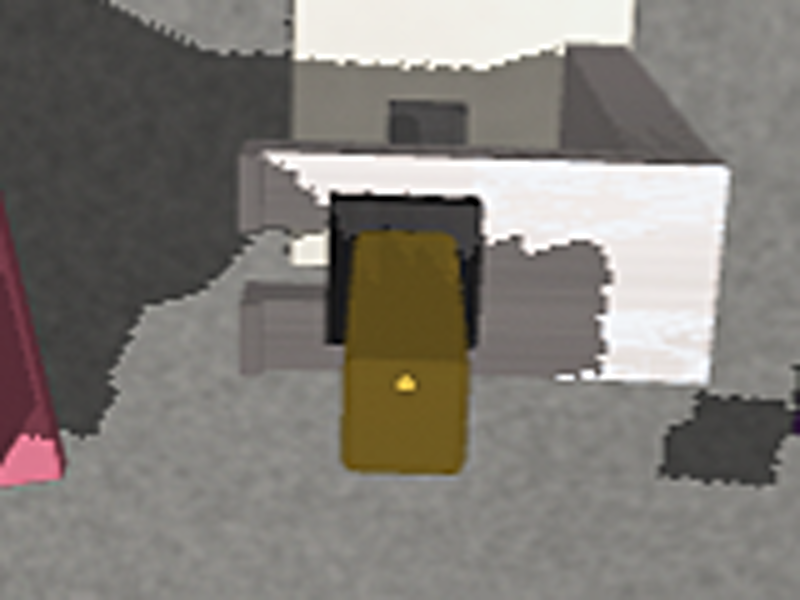

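Request:
play_rows(
  commands=[
    {"translation": [-1,0,20],"twist": [0,0,0.02],"claw": 1},
    {"translation": [0,0,20],"twist": [0,0,0],"claw": 1},
    {"translation": [0,0,20],"twist": [0,0,0],"claw": 1},
    {"translation": [0,0,15],"twist": [0,0,0],"claw": 1},
    {"translation": [0,0,8],"twist": [0,0,0],"claw": 1},
    {"translation": [0,0,0],"twist": [0,0,0],"claw": 1},
    {"translation": [0,0,0],"twist": [0,0,0],"claw": -1},
    {"translation": [0,0,0],"twist": [0,0,0],"claw": -1},
    {"translation": [0,0,0],"twist": [0,0,0],"claw": -1},
    {"translation": [0,0,0],"twist": [0,0,0],"claw": -1},
    {"translation": [0,0,0],"twist": [0,0,0],"claw": -1},
    {"translation": [0,0,0],"twist": [0,0,0],"claw": -1},
    {"translation": [0,0,0],"twist": [0,0,0],"claw": -1},
    {"translation": [0,0,0],"twist": [0,0,0],"claw": -1},
  ],
)

```text
time: 5.5
eef_pos: [416.2, -315.8, 168.1]
tool_rot: [0.001, 0.806, 0.591, 0.0]
force: [1.5, -0.5, 3.5]
width: 17.1
grasp_force: 59.4
```

```bash
cat >> h.py <<'E'
C=np.array([557.5,-32.3,0]);YR=.489;TL=np.radians(28)
def well(x,z,off=143.1,dy=0,tilt=TL):
    """tool pose with picker origin at adapter-frame (x,dy,z), picker tilted along the well"""
    W=R.from_euler('Z',YR).as_matrix();c,s=np.cos(TL),np.sin(TL)
    ex=np.array([c,0,s]);ez=np.array([-s,0,c])
    o=C+W@(np.array([124,0,23.9])+x*ex+z*ez+np.array([0,dy,0]))
    p,M=pose((0,0,0),YR,tilt)
    return o-off*M[:,2],M
E
python3 - <<'E'
from h import *
s=pose((416,-316,168),-.305)
u=np.array([np.cos(-.305),np.sin(-.305),0])
a=np.array([416,-316,182.]);b=a-60*u
print(well(-22,150),well(-22,39)[0])
rows(s,[(*pose(a,-.305),2),(*pose(b,-.305),5),(*pose(b+[0,0,170],-.305),5)],-1)
print('--')
w=well(-22,150)
rows(pose(b+[0,0,170],-.305),[(*pose((470,-130,352),.3),6),(w[0]+[0,0,40],w[1],5),(*w,2)],-1)
E
```

```text
(array([528.34369735, -47.81419483, 272.36356509]), array([[-0.46974332,  0.77946882,  0.41445092],
       [ 0.88280304,  0.41475873,  0.22053113],
       [ 0.        ,  0.46947156, -0.88294759]])) [574.34774996 -23.33523933 174.35638228]
{"translation":[0.0, 0.0, -7.0],"twist":[0.0, 0.0, 0.0],"claw":-1},
{"translation":[0.0, 0.0, -7.0],"twist":[0.0, 0.0, 0.0],"claw":-1},
{"translation":[-0.0, -12.0, 0.0],"twist":[0.0, 0.0, 0.0],"claw":-1},
{"translation":[-0.0, -12.0, 0.0],"twist":[0.0, 0.0, 0.0],"claw":-1},
{"translation":[-0.0, -12.0, 0.0],"twist":[0.0, 0.0, 0.0],"claw":-1},
{"translation":[-0.0, -12.0, 0.0],"twist":[0.0, 0.0, 0.0],"claw":-1},
{"translation":[-0.0, -12.0, 0.0],"twist":[0.0, 0.0, 0.0],"claw":-1},
{"translation":[-0.0, -0.0, -34.0],"twist":[0.0, 0.0, 0.0],"claw":-1},
{"translation":[-0.0, -0.0, -34.0],"twist":[0.0, 0.0, 0.0],"claw":-1},
{"translation":[-0.0, -0.0, -34.0],"twist":[0.0, 0.0, 0.0],"claw":-1},
{"translation":[-0.0, -0.0, -34.0],"twist":[0.0, 0.0, 0.0],"claw":-1},
{"translation":[-0.0, -0.0, -34.0],"twist":[0.0, 0.0, 0.0],"claw":-1}
12 end [ 358.8 -298. 
[... 294 characters left out ...]
-1},
{"translation":[26.0, 21.2, 0.0],"twist":[0.0, 0.0, -0.1],"claw":-1},
{"translation":[23.8, 23.7, 0.0],"twist":[0.0, 0.0, -0.101],"claw":-1},
{"translation":[12.3, 16.0, 7.9],"twist":[-0.097, 0.009, -0.037],"claw":-1},
{"translation":[11.6, 15.6, 9.6],"twist":[-0.098, 0.009, -0.037],"claw":-1},
{"translation":[10.9, 15.0, 11.2],"twist":[-0.097, 0.009, -0.037],"claw":-1},
{"translation":[10.3, 14.2, 12.7],"twist":[-0.098, 0.01, -0.037],"claw":-1},
{"translation":[9.6, 13.4, 14.1],"twist":[-0.097, 0.009, -0.037],"claw":-1},
{"translation":[0.0, -9.4, 17.7],"twist":[-0.0, 0.0, -0.0],"claw":-1},
{"translation":[0.0, -9.4, 17.6],"twist":[-0.0, 0.0, -0.0],"claw":-1}
13 end [528.4 -47.8 272.4]
```

Request:
play_rows(
  commands=[
    {"translation": [0,0,-7],"twist": [0,0,0],"claw": -1},
    {"translation": [0,0,-7],"twist": [0,0,0],"claw": -1},
    {"translation": [0,0,0],"twist": [0,0,0],"claw": -1},
    {"translation": [0,-12,0],"twist": [0,0,0],"claw": -1},
    {"translation": [0,-12,0],"twist": [0,0,0],"claw": -1},
    {"translation": [0,-12,0],"twist": [0,0,0],"claw": -1},
    {"translation": [0,-12,0],"twist": [0,0,0],"claw": -1},
    {"translation": [0,-12,0],"twist": [0,0,0],"claw": -1},
    {"translation": [0,0,-34],"twist": [0,0,0],"claw": -1},
    {"translation": [0,0,-34],"twist": [0,0,0],"claw": -1},
    {"translation": [0,0,-34],"twist": [0,0,0],"claw": -1},
    {"translation": [0,0,-34],"twist": [0,0,0],"claw": -1},
    {"translation": [0,0,-34],"twist": [0,0,0],"claw": -1},
  ],
)

```text
time: 7.12
eef_pos: [358.0, -297.3, 352.8]
tool_rot: [0.0, 0.806, 0.591, 0.0]
force: [0.3, 0.5, -1.8]
width: 16.5
grasp_force: 59.0
```

Request:
play_rows(
  commands=[
    {"translation": [32.3,9.3,0],"twist": [0,0,-0.101],"claw": -1},
    {"translation": [31.2,12.5,0],"twist": [0,0,-0.101],"claw": -1},
    {"translation": [29.7,15.5,0],"twist": [0,0,-0.101],"claw": -1},
    {"translation": [28,18.5,0],"twist": [0,0,-0.101],"claw": -1},
    {"translation": [26,21.2,0],"twist": [0,0,-0.1],"claw": -1},
    {"translation": [23.8,23.7,0],"twist": [0,0,-0.101],"claw": -1},
    {"translation": [12.3,16,7.9],"twist": [-0.097,0.009,-0.037],"claw": -1},
    {"translation": [11.6,15.6,9.6],"twist": [-0.098,0.009,-0.037],"claw": -1},
    {"translation": [10.9,15,11.2],"twist": [-0.097,0.009,-0.037],"claw": -1},
    {"translation": [10.3,14.2,12.7],"twist": [-0.098,0.01,-0.037],"claw": -1},
    {"translation": [9.6,13.4,14.1],"twist": [-0.097,0.009,-0.037],"claw": -1},
    {"translation": [0,-9.4,17.7],"twist": [0,0,0],"claw": -1},
    {"translation": [0,-9.4,17.6],"twist": [0,0,0],"claw": -1},
    {"translation": [0,0,0],"twist": [0,0,0],"claw": -1},
    {"translation": [0,0,0],"twist": [0,0,0],"claw": -1},
    {"translation": [0,0,0],"twist": [0,0,0],"claw": -1},
  ],
)

```text
time: 9.12
eef_pos: [528.8, -47.7, 273.3]
tool_rot: [0.125, 0.499, 0.832, 0.207]
force: [-0.4, -1.3, -1.9]
width: 17.0
grasp_force: 59.2
```

Run:
```python
from h import *
from cell import cams,state
p,M=cur();print(p,M.round(3),state()["width"])
i=cams.camera_info("wrist");im=cams.get_image("wrist")
# expected hook + bail pixels
h=p+M@[0,0,143.1];print("hook origin px",proj(i,h),"tip",proj(i,h+M[:,1]*16))
w=well(0,53+2.5,0);b=w[0];y=w[1][:,0];print("bail",b,proj(i,b),proj(i,b+16*y),proj(i,b-16*y))
cv2.imwrite("pics/w4.png",im[...,::-1])
```

```text
[528.75957342 -47.67506309 273.26576066] [[-0.47   0.779  0.416]
 [ 0.883  0.415  0.22 ]
 [-0.001  0.47  -0.883]] 17.022821926580484
hook origin px [314.06747005 181.16918829] tip [329.59753536 181.18238221]
bail [643.96555106  13.70869395  72.9035914 ] [329.9896644 161.4508196] [330.20317131 149.40433088] [329.77904827 173.20746614]
```

View pics/w4.png

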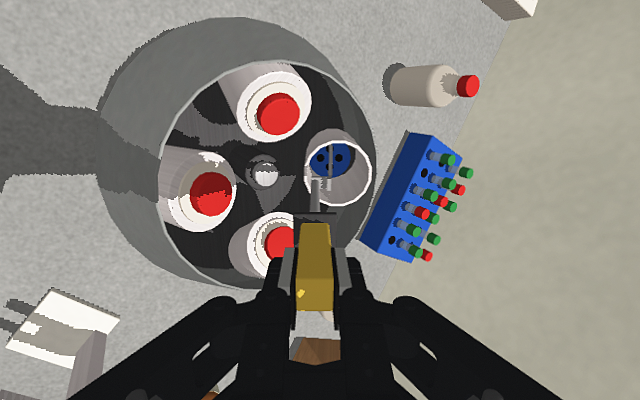

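Run:
```python
from h import *
from cell import cams,state
im=cv2.imread("pics/w4.png")[...,::-1].copy();i=cams.camera_info("wrist")
b,m=blobs(im,(100,120,30),(130,255,255),(295,120,380,205));print(b)
m0=m.copy();m0=cv2.morphologyEx(m0,cv2.MORPH_CLOSE,np.ones((9,9)))
cn=max(cv2.findContours(m0,0,1)[0],key=cv2.contourArea);print(cv2.fitEllipse(cn),cv2.boundingRect(cn))
top=[well(30*np.cos(a),26,0,30*np.sin(a))[0] for a in np.arange(0,6.28,.3)];q=np.array([proj(i,t) for t in top]);print("pred top",q.min(0),q.max(0))
# bar: non-blue pixels within x 325-337
h=cv2.cvtColor(im,cv2.COLOR_RGB2HSV)
for v in range(138,186,3): print(v,[f"{h[v,u,1]:3d}/{h[v,u,2]:3d}" for u in range(308,342,2)])
```

```text
[(array([340.4, 158.7]), [332, 144, 19, 34, 453]), (array([320.1, 162.3]), [310, 147, 19, 29, 357]), (array([378.1, 201.9]), [376, 198, 4, 7, 16])]
((331.0519714355469, 160.2357635498047), (30.417396545410156, 41.777862548828125), 68.27876281738281) (310, 144, 41, 34)
pred top [307.97729777 135.74085059] [350.21193359 177.56105617]
138 ['  6/ 41', '  8/ 34', ' 15/117', ' 16/131', ' 14/128', ' 18/131', ' 16/129', ' 18/131', ' 16/129', ' 16/129', ' 14/129', ' 16/129', ' 14/125', ' 16/125', ' 14/124', ' 18/126', ' 18/127']
141 ['  8/ 34', ' 13/117', ' 16/130', ' 16/128', ' 18/128', ' 16/128', ' 16/127', ' 18/128', ' 16/124', ' 20/117', ' 18/145', ' 17/222', '  8/255', '  8/255', '  9/253', '  8/254', '  8/250']
144 [' 14/ 73', ' 14/130', ' 18/127', ' 18/128', ' 16/125', ' 15/120', ' 21/109', ' 15/223', '  7/253', '  8/255', ' 10/254', ' 22/174', '172/101', '220/109', '216/110', '215/109', '216/110']
147 [' 17/133', ' 20/128', ' 16/125', ' 17/120', ' 18/140', '  7/252', '  3/255', ' 55/172', '207/112', '255/ 13', '  8/ 34', '  5/108', ' 42/ 84', '201/122', '195/115', '198/116', '197/114'
[... 1605 characters left out ...]
2', '215/114', '200/115', '201/114', '213/115', ' 67/ 95', ' 20/112', '100/ 99', '204/114', '203/113', '211/115', '222/ 99']
177 [' 15/190', ' 17/190', '  6/125', '  8/132', ' 10/132', ' 10/133', ' 15/139', ' 21/ 95', ' 21/ 99', ' 17/134', ' 21/ 87', ' 15/ 83', '157/109', ' 71/115', ' 39/149', ' 24/139', ' 17/133']
180 [' 15/187', ' 15/186', '  3/ 76', '  7/ 75', '  6/ 89', '  9/172', '  8/191', ' 10/180', ' 10/105', '  9/114', '  9/193', '  8/181', ' 18/130', ' 15/134', ' 17/135', ' 17/133', ' 16/131']
183 [' 14/215', ' 16/176', '  3/ 81', '  6/ 87', '  8/101', '  5/142', '  8/158', '  6/ 91', '  5/101', '  7/109', '  9/189', ' 10/180', ' 18/128', ' 19/135', ' 15/132', ' 15/134', ' 16/130']
```

Request:
play_rows(
  commands=[
    {"translation": [0,0,14],"twist": [0,0,0],"claw": -1},
    {"translation": [0,0,14],"twist": [0,0,0],"claw": -1},
    {"translation": [0,0,14],"twist": [0,0,0],"claw": -1},
    {"translation": [0,0,14],"twist": [0,0,0],"claw": -1},
    {"translation": [0,0,14],"twist": [0,0,0],"claw": -1},
    {"translation": [0,0,14],"twist": [0,0,0],"claw": -1},
    {"translation": [0,0,12],"twist": [0,0,0],"claw": -1},
    {"translation": [0,0,10],"twist": [0,0,0],"claw": -1},
    {"translation": [0,0,6],"twist": [0,0,0],"claw": -1},
    {"translation": [0,0,0],"twist": [0,0,0],"claw": -1},
    {"translation": [0,0,0],"twist": [0,0,0],"claw": -1},
  ],
)

```text
time: 10.55
eef_pos: [574.9, -22.9, 173.7]
tool_rot: [0.125, 0.5, 0.832, 0.207]
force: [0.3, 0.4, -1.5]
width: 16.9
grasp_force: 59.2
```

Run:
```python
from h import *
from cell import cams,state
p,M=cur();w=well(-22,39);print((M.T@(p-w[0])).round(2),R.from_matrix(M.T@w[1]).as_rotvec(),state()["force"])
i=cams.camera_info("wrist");im=cams.get_image("wrist")
c=proj(i,well(0,40,0)[0]).astype(int);print(c, proj(i,well(0,55.5,0)[0]))
x0,y0=c[0]-80,max(c[1]-60,0);print(x0,y0)
cv2.imwrite("pics/w5.png",cv2.resize(im[y0:y0+120,x0:x0+160],None,fx=5,fy=5,interpolation=2)[...,::-1])
```

```text
[0.15 0.27 0.93] [3.66526155e-04 8.20326274e-04 8.88292427e-05] [ 0.31792762  0.43124208 -1.54619163]
[335 181] [336.28724308 186.06949294]
255 121
```

View pics/w5.png

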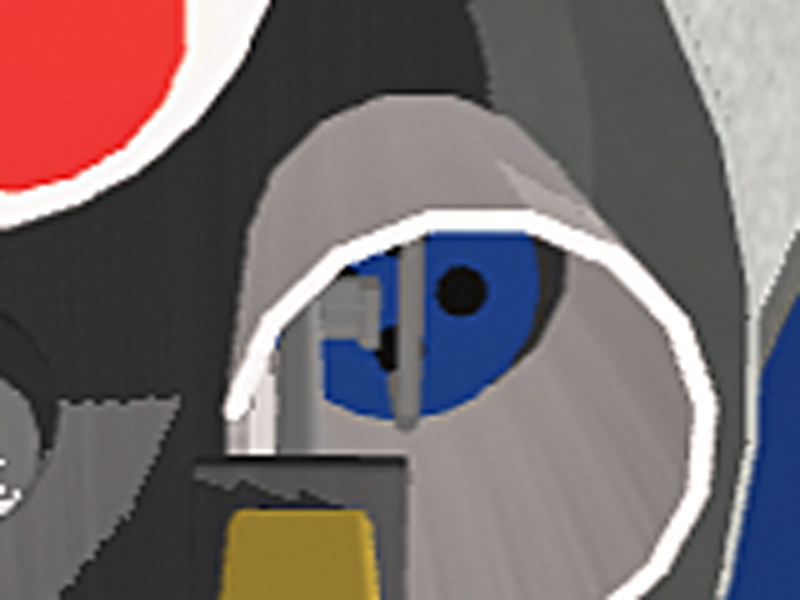

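Request:
play_rows(
  commands=[
    {"translation": [0,5,0],"twist": [0,0,0],"claw": -1},
    {"translation": [0,5,0],"twist": [0,0,0],"claw": -1},
    {"translation": [0,4,0],"twist": [0,0,0],"claw": -1},
    {"translation": [0,0,0],"twist": [0,0,0],"claw": -1},
    {"translation": [0,0,-5],"twist": [0,0,0],"claw": -1},
    {"translation": [0,0,-5],"twist": [0,0,0],"claw": -1},
    {"translation": [0,0,-5],"twist": [0,0,0],"claw": -1},
    {"translation": [0,0,-5],"twist": [0,0,0],"claw": -1},
    {"translation": [0,0,-5],"twist": [0,0,0],"claw": -1},
    {"translation": [0,0,-5],"twist": [0,0,0],"claw": -1},
    {"translation": [0,0,0],"twist": [0,0,0],"claw": -1},
    {"translation": [0,0,0],"twist": [0,0,0],"claw": -1},
  ],
)

```text
time: 12.1
eef_pos: [573.2, -23.6, 206.4]
tool_rot: [0.125, 0.5, 0.832, 0.207]
force: [0.4, -0.4, -2.6]
width: 16.7
grasp_force: 59.2
```

Run:
```python
from h import *
from cell import cams,state
p,M=cur();w=well(-8,69);print((M.T@(p-w[0])).round(2),state()["force"])
i=cams.camera_info("wrist");im=cams.get_image("wrist")
c=proj(i,well(0,70,0)[0]).astype(int)
x0,y0=c[0]-80,max(c[1]-60,0);print(x0,y0)
cv2.imwrite("pics/w6.png",cv2.resize(im[y0:y0+120,x0:x0+160],None,fx=4,fy=4,interpolation=2)[...,::-1])
```

```text
[0.33 0.09 1.19] [ 0.41956578 -0.39953828 -2.5961047 ]
241 121
```

View pics/w6.png

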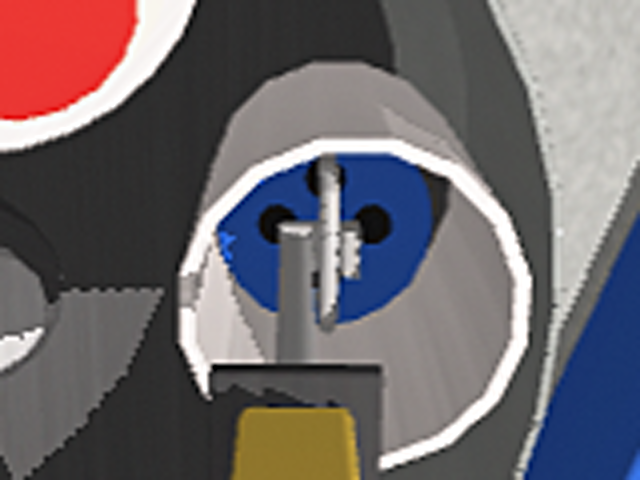

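Request:
play_rows(
  commands=[
    {"translation": [0,0,-8],"twist": [0,0,0],"claw": -1},
    {"translation": [0,0,-10],"twist": [0,0,0],"claw": -1},
    {"translation": [0,0,-10],"twist": [0,0,0],"claw": -1},
    {"translation": [0,0,-10],"twist": [0,0,0],"claw": -1},
    {"translation": [0,0,-10],"twist": [0,0,0],"claw": -1},
    {"translation": [0,0,-10],"twist": [0,0,0],"claw": -1},
    {"translation": [0,0,-10],"twist": [0,0,0],"claw": -1},
    {"translation": [0,0,-10],"twist": [0,0,0],"claw": -1},
    {"translation": [0,0,-10],"twist": [0,0,0],"claw": -1},
    {"translation": [0,0,-7],"twist": [0,0,0],"claw": -1},
    {"translation": [0,1.6,-5],"twist": [0,0,0],"claw": -1},
    {"translation": [0,3.3,-6.2],"twist": [0,0,0],"claw": -1},
    {"translation": [0,3.3,-6.2],"twist": [0,0,0],"claw": -1},
    {"translation": [0,3.3,-6.2],"twist": [0,0,0],"claw": -1},
    {"translation": [0,3.3,-6.2],"twist": [0,0,0],"claw": -1},
    {"translation": [0,3.3,-6.2],"twist": [0,0,0],"claw": -1},
    {"translation": [0,3.3,-6.2],"twist": [0,0,0],"claw": -1},
    {"translation": [0,3.3,-6.2],"twist": [0,0,0],"claw": -1},
    {"translation": [0,3.3,-6.2],"twist": [0,0,0],"claw": -1},
    {"translation": [0,3.3,-6.2],"twist": [0,0,0],"claw": -1},
  ],
)

```text
time: 14.65
eef_pos: [532.9, -44.9, 359.0]
tool_rot: [0.125, 0.5, 0.832, 0.207]
force: [0.1, -0.1, -2.2]
width: 17.0
grasp_force: 59.2
```

Run:
```python
from h import *
from cell import cams,state
p,M=cur();print(p,M.round(3),state()["force"])
h=p+M@[0,0,143.1];print("hook",h)
o=h+M[:,1]*8-M[:,2]*5;i=cams.camera_info("top");im=cams.get_image("top");b,_=blobs(im,(100,120,30),(130,255,255),(270,120,390,240));print(b,proj(i,o-[0,0,30]))
i=cams.camera_info("side");im=cams.get_image("side");b,_=blobs(im,(100,120,30),(130,255,255),(250,100,350,260));print(b,proj(i,o-[0,0,40]))
L=[(*pose(p,YR,TL),1)]
# untilt about the hook while rising 45
st=pose(p,YR,TL);h2=st[0]+st[1]@[0,0,143.1]+[0,0,45]
ts=[]
for k in range(1,7):
    t=TL*(1-k/6);M2=pose((0,0,0),YR,t)[1];hh=st[0]+st[1]@[0,0,143.1]+np.array([0,0,45*k/6]);ts.append((hh-M2@[0,0,143.1],M2,1))
rows(st,ts,-1)
```

```text
[532.93278075 -44.85619857 358.96419334] [[-0.47   0.78   0.414]
 [ 0.883  0.415  0.22 ]
 [-0.     0.469 -0.883]] [ 0.09162575 -0.07405127 -2.1649443 ]
hook [592.23321197 -13.34079992 232.60024079]
[(array([320.1, 157.1]), [308, 144, 27, 27, 396])] [320.41226624 155.79421176]
[(array([271.4, 129.5]), [264, 127, 15, 6, 73]), (array([265.4, 154.2]), [262, 151, 8, 8, 53]), (array([288.5, 169.8]), [279, 161, 21, 18, 290])] [288.29273282 169.8447931 ]
{"translation":[-0.0, 15.2, -6.1],"twist":[0.081, -0.0, 0.0],"claw":-1},
{"translation":[-0.0, 14.6, -6.5],"twist":[0.082, 0.0, -0.0],"claw":-1},
{"translation":[-0.0, 14.0, -6.6],"twist":[0.081, -0.0, 0.0],"claw":-1},
{"translation":[0.0, 13.5, -6.8],"twist":[0.082, -0.0, 0.0],"claw":-1},
{"translation":[0.0, 12.8, -6.9],"twist":[0.081, -0.0, -0.0],"claw":-1},
{"translation":[0.0, 12.3, -7.0],"twist":[0.082, -0.0, 0.0],"claw":-1}
6 end [592.2 -13.3 420.7]
```

Request:
play_rows(
  commands=[
    {"translation": [0,15.2,-6.1],"twist": [0.081,0,0],"claw": -1},
    {"translation": [0,14.6,-6.5],"twist": [0.082,0,0],"claw": -1},
    {"translation": [0,14,-6.6],"twist": [0.081,0,0],"claw": -1},
    {"translation": [0,13.5,-6.8],"twist": [0.082,0,0],"claw": -1},
    {"translation": [0,12.8,-6.9],"twist": [0.081,0,0],"claw": -1},
    {"translation": [0,12.3,-7],"twist": [0.082,0,0],"claw": -1},
    {"translation": [0,0,0],"twist": [0,0,0],"claw": -1},
    {"translation": [0,0,0],"twist": [0,0,0],"claw": -1},
  ],
)

```text
time: 15.75
eef_pos: [592.1, -13.3, 419.6]
tool_rot: [-0.0, 0.515, 0.857, 0.0]
force: [-0.9, 0.1, -2.4]
width: 17.0
grasp_force: 59.3
```

Request:
play_rows(
  commands=[
    {"translation": [6,0.8,0],"twist": [0,0,0],"claw": -1},
    {"translation": [12,1.6,0],"twist": [0,0,0],"claw": -1},
    {"translation": [18,2.5,0],"twist": [0,0,0],"claw": -1},
    {"translation": [22,3,0],"twist": [0,0,0],"claw": -1},
    {"translation": [24,3.3,0],"twist": [0,0,0],"claw": -1},
    {"translation": [24,3.3,0],"twist": [0,0,0],"claw": -1},
    {"translation": [24,3.3,0],"twist": [0,0,0],"claw": -1},
    {"translation": [24,3.3,0],"twist": [0,0,0],"claw": -1},
    {"translation": [24,3.3,0],"twist": [0,0,0],"claw": -1},
    {"translation": [24,3.3,0],"twist": [0,0,0],"claw": -1},
    {"translation": [24,3.3,0],"twist": [0,0,0],"claw": -1},
    {"translation": [24,3.3,0],"twist": [0,0,0],"claw": -1},
    {"translation": [24,3.3,0],"twist": [0,0,0],"claw": -1},
    {"translation": [21,2.8,0],"twist": [0,0,0],"claw": -1},
    {"translation": [22,3,0],"twist": [0,0,0],"claw": -1},
    {"translation": [18,2.5,0],"twist": [0,0,0],"claw": -1},
    {"translation": [12,1.6,0],"twist": [0,0,0],"claw": -1},
    {"translation": [6,0.8,0],"twist": [0,0,0],"claw": -1},
    {"translation": [0,0,0],"twist": [0,0,0],"claw": -1},
    {"translation": [0,0,0],"twist": [0,0,0],"claw": -1},
  ],
)

```text
time: 18.25
eef_pos: [469.4, 320.6, 420.1]
tool_rot: [0.0, 0.515, 0.857, -0.0]
force: [0.1, -0.5, -2.6]
width: 17.2
grasp_force: 59.3
```

Run:
```python
from h import *
from cell import cams,state
p,M=cur();print(p,M.round(3),state()["force"])
h=p+M@[0,0,143.1];o=h+M[:,1]*8-M[:,2]*5
i=cams.camera_info("top");im=cams.get_image("top");b,_=blobs(im,(100,120,30),(130,255,255),(160,100,300,280));print(b,proj(i,o-[0,0,30]))
i=cams.camera_info("side");im=cams.get_image("side");b,_=blobs(im,(100,120,30),(130,255,255));print(b,proj(i,o-[0,0,40]))
b,m=blobs(im,(45,120,60),(85,255,255),(245,270,320,340));print(b,[plane(i,*c,6) for c,s in b])
```

```text
[469.39726445 320.60100588 420.08441136] [[-0.469  0.883 -0.   ]
 [ 0.883  0.469 -0.001]
 [-0.    -0.001 -1.   ]] [ 0.0843569  -0.53644607 -2.62485092]
[(array([171.4, 207.9]), [160, 194, 24, 28, 434])] [165.72585396 208.01763109]
[(array([342. ,  75.3]), [323, 51, 41, 56, 1759]), (array([563.9,  91. ]), [538, 60, 57, 78, 2250]), (array([271.9, 130.5]), [267, 129, 11, 4, 39]), (array([215.8, 182.7]), [213, 178, 7, 12, 38]), (array([222. , 200.3]), [200, 180, 40, 42, 742]), (array([189.2, 215.8]), [176, 195, 26, 36, 533]), (array([274.5, 239.9]), [261, 227, 28, 26, 521]), (array([ 99.6, 275.1]), [96, 271, 8, 9, 58]), (array([107.8, 298. ]), [104, 294, 8, 9, 60]), (array([ 76.4, 304.4]), [72, 300, 10, 10, 75]), (array([ 80.1, 317.2]), [75, 312, 10, 11, 77]), (array([ 83.9, 330.6]), [79, 325, 10, 12, 82])] [274.09440542 239.51916809]
[(array([279.4, 312. ]), [262, 298, 36, 29, 588])] [array([473.64873195, 326.11381839,   6.        ])]
```

Request:
play_rows(
  commands=[
    {"translation": [0,0,8],"twist": [0,0,0],"claw": -1},
    {"translation": [0,0,16],"twist": [0,0,0],"claw": -1},
    {"translation": [0,0,22],"twist": [0,0,0],"claw": -1},
    {"translation": [0,0,22],"twist": [0,0,0],"claw": -1},
    {"translation": [0,0,22],"twist": [0,0,0],"claw": -1},
    {"translation": [0,0,22],"twist": [0,0,0],"claw": -1},
    {"translation": [0,0,22],"twist": [0,0,0],"claw": -1},
    {"translation": [0,0,22],"twist": [0,0,0],"claw": -1},
    {"translation": [0,0,20],"twist": [0,0,0],"claw": -1},
    {"translation": [0,0,16],"twist": [0,0,0],"claw": -1},
    {"translation": [0,0,10],"twist": [0,0,0],"claw": -1},
    {"translation": [0,0,6],"twist": [0,0,0],"claw": -1},
    {"translation": [0,0,3],"twist": [0,0,0],"claw": -1},
    {"translation": [0,0,0],"twist": [0,0,0],"claw": -1},
    {"translation": [0,0,0],"twist": [0,0,0],"claw": -1},
    {"translation": [0,0,0],"twist": [0,0,0],"claw": -1},
    {"translation": [0,0,0],"twist": [0,0,0],"claw": -1},
  ],
)

```text
time: 20.48
eef_pos: [469.2, 321.0, 209.4]
tool_rot: [0.0, 0.515, 0.857, -0.0]
force: [0.3, 0.9, -2.6]
width: 16.9
grasp_force: 59.3
```

Request:
play_rows(
  commands=[
    {"translation": [0,0,2],"twist": [0,0,0],"claw": -1},
    {"translation": [0,0,2],"twist": [0,0,0],"claw": -1},
    {"translation": [0,0,2],"twist": [0,0,0],"claw": -1},
    {"translation": [0,0,2],"twist": [0,0,0],"claw": -1},
    {"translation": [0,0,2],"twist": [0,0,0],"claw": -1},
    {"translation": [0,0,2],"twist": [0,0,0],"claw": -1},
    {"translation": [0,0,3],"twist": [0,0,0],"claw": -1},
    {"translation": [0,0,3],"twist": [0,0,0],"claw": -1},
    {"translation": [0,0,3],"twist": [0,0,0],"claw": -1},
    {"translation": [0,0,0],"twist": [0,0,0],"claw": -1},
    {"translation": [0,0,0],"twist": [0,0,0],"claw": -1},
  ],
)

```text
time: 21.85
eef_pos: [469.1, 321.0, 188.2]
tool_rot: [-0.0, 0.515, 0.857, -0.0]
force: [1.2, -0.2, -1.5]
width: 17.1
grasp_force: 59.4
```

Run:
```python
from h import *
from cell import cams,state
p,M=cur();print(p,state()["force"])
i=cams.camera_info("wrist");im=cams.get_image("wrist")
c=proj(i,(476,325,40)).astype(int)
print(c,blobs(im,(100,120,30),(130,255,255),(200,80,440,330))[0])
x0,y0=c[0]-100,max(c[1]-75,0)
cv2.imwrite("pics/w7.png",cv2.resize(im[y0:y0+150,x0:x0+200],None,fx=4,fy=4,interpolation=2)[...,::-1])
```

```text
[469.09914088 320.97307513 188.19833368] [ 1.16819442 -0.22360218 -1.49987462]
[321 179] [(array([321.6, 173.6]), [294, 148, 55, 57, 1722])]
```

View pics/w7.png

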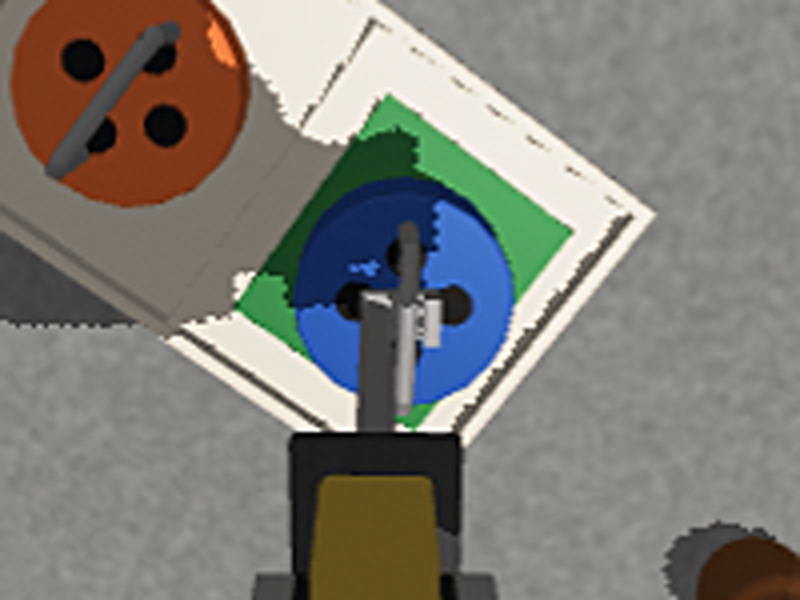

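Request:
play_rows(
  commands=[
    {"translation": [0,0,2],"twist": [0,0,0],"claw": -1},
    {"translation": [0,0,2],"twist": [0,0,0],"claw": -1},
    {"translation": [0,0,0],"twist": [0,0,0],"claw": -1},
    {"translation": [0,-5,0],"twist": [0,0,0],"claw": -1},
    {"translation": [0,-5,0],"twist": [0,0,0],"claw": -1},
    {"translation": [0,-5,0],"twist": [0,0,0],"claw": -1},
    {"translation": [0,-5,0],"twist": [0,0,0],"claw": -1},
    {"translation": [0,-5,0],"twist": [0,0,0],"claw": -1},
    {"translation": [0,-5,0],"twist": [0,0,0],"claw": -1},
    {"translation": [0,-3,0],"twist": [0,0,0],"claw": -1},
    {"translation": [0,0,0],"twist": [0,0,0],"claw": -1},
    {"translation": [0,0,-20],"twist": [0,0,0],"claw": -1},
    {"translation": [0,0,-30],"twist": [0,0,0],"claw": -1},
    {"translation": [0,0,-40],"twist": [0,0,0],"claw": -1},
    {"translation": [0,0,-40],"twist": [0,0,0],"claw": -1},
    {"translation": [0,0,-45],"twist": [0,0,0],"claw": -1},
    {"translation": [0,0,0],"twist": [0,0,0],"claw": -1},
  ],
)

```text
time: 24.02
eef_pos: [441.7, 306.5, 366.3]
tool_rot: [0.003, 0.515, 0.857, 0.005]
force: [0.6, 1.0, -1.5]
width: 17.1
grasp_force: 59.7
```

Run:
```python
from h import *
from cell import cams,state
p,M=cur();print(p,state()["force"])
i=cams.camera_info("top");im=cams.get_image("top")
b,_=blobs(im,(100,120,30),(130,255,255),(160,180,240,270));print(b,[plane(i,*c,30) for c,s in b])
b,_=blobs(im,(45,120,40),(85,255,255),(170,190,230,270));print(b)
i=cams.camera_info("side");im=cams.get_image("side");b,_=blobs(im,(100,120,30),(130,255,255),(240,260,330,350));print(b,[plane(i,*c,28) for c,s in b])
b,_=blobs(im,(5,150,100),(15,255,255),(290,300,340,345));print(b,[plane(i,*c,28) for c,s in b])
st=pose((438.6,304.7,359),YR)
print((M.T@st[1]).round(3))
u=np.array([np.cos(-.305),np.sin(-.305),0]);S=np.array([416,-316,182.])
rows(st,[(*pose((450,50,345),.1),8),(*pose(S-60*u+[0,0,163],-.305),10)],-1)
```

```text
[441.69274664 306.4694421  366.25670595] [ 0.55246785  0.99259993 -1.47423025]
[(array([200.5, 214.6]), [189, 204, 23, 22, 335])] [array([475.79126524, 318.58867749,  30.        ])]
[(array([210.6, 217. ]), [203, 205, 12, 23, 93]), (array([189.8, 222.5]), [187, 218, 10, 8, 30])]
[(array([279.2, 307.7]), [268, 296, 24, 24, 434])] [array([471.03542135, 330.60652879,  28.        ])]
[(array([310.4, 323.9]), [298, 311, 25, 25, 437])] [array([380.95300202, 347.97957094,  28.        ])]
[[ 1.     0.    -0.   ]
 [-0.     1.    -0.011]
 [ 0.     0.011  1.   ]]
{"translation":[-28.8, -13.7, 1.8],"twist":[0.0, 0.0, 0.049],"claw":-1},
{"translation":[-29.4, -12.3, 1.7],"twist":[0.0, 0.0, 0.049],"claw":-1},
{"translation":[-30.0, -10.8, 1.8],"twist":[0.0, 0.0, 0.048],"claw":-1},
{"translation":[-30.5, -9.4, 1.7],"twist":[0.0, 0.0, 0.049],"claw":-1},
{"translation":[-30.9, -7.9, 1.7],"twist":[0.0, 0.0, 0.048],"claw":-1},
{"translation":[-31.2, -6.3, 1.8],"twist":[0.0, 0.0, 0.049],"claw":-1},
{"translation":[-31.5, -4.8, 1.7],"twist":[0.0, 0.0, 0.049],"claw":-1},
{"translation":[-31.6, -3.3, 1.8],"twist":[0.0, 0.0, 0.048],"claw":-1},
{"translation":[-33.7, -12.6, 0.0],"twist":[0.0, 0.0, 0.04],"claw":-1},
{"translation":[-34.2, -11.2, 0.0],"twist":[0.0, 0.0, 0.041],"claw":-1},
{"translation":[-34.6, -9.8, 0.0],"twist":[0.0, 0.0, 0.041],"claw":-1},
{"translation":[-35.0, -8.3, 0.0],"twist":[0.0, 0.0, 0.04],"claw":-1},
{"translation":[-35.3, -6.9, 0.0],"twist":[0.0, 0.0, 0.041],"claw":-1},
{"translation":[-35.6, -5.5, 0.0],"twist":[0.0, 0.0, 0.04],"claw":-1},
{"translation":[-35.7, -4.1, 0.0],"twist":[0.0, 0.0, 0.041],"claw":-1},
{"translation":[-35.9, -2.6, 0.0],"twist":[0.0, 0.0, 0.04],"claw":-1},
{"translation":[-36.0, -1.2, 0.0],"twist":[0.0, 0.0, 0.041],"claw":-1},
{"translation":[-35.9, 0.3, 0.0],"twist":[0.0, 0.0, 0.04],"claw":-1}
18 end [ 358.8 -297.9  345. ]
```

Request:
play_rows(
  commands=[
    {"translation": [-28.8,-13.7,1.8],"twist": [0,0,0.049],"claw": -1},
    {"translation": [-29.4,-12.3,1.7],"twist": [0,0,0.049],"claw": -1},
    {"translation": [-30,-10.8,1.8],"twist": [0,0,0.048],"claw": -1},
    {"translation": [-30.5,-9.4,1.7],"twist": [0,0,0.049],"claw": -1},
    {"translation": [-30.9,-7.9,1.7],"twist": [0,0,0.048],"claw": -1},
    {"translation": [-31.2,-6.3,1.8],"twist": [0,0,0.049],"claw": -1},
    {"translation": [-31.5,-4.8,1.7],"twist": [0,0,0.049],"claw": -1},
    {"translation": [-31.6,-3.3,1.8],"twist": [0,0,0.048],"claw": -1},
    {"translation": [-33.7,-12.6,0],"twist": [0,0,0.04],"claw": -1},
    {"translation": [-34.2,-11.2,0],"twist": [0,0,0.041],"claw": -1},
    {"translation": [-34.6,-9.8,0],"twist": [0,0,0.041],"claw": -1},
    {"translation": [-35,-8.3,0],"twist": [0,0,0.04],"claw": -1},
    {"translation": [-35.3,-6.9,0],"twist": [0,0,0.041],"claw": -1},
    {"translation": [-35.6,-5.5,0],"twist": [0,0,0.04],"claw": -1},
    {"translation": [-35.7,-4.1,0],"twist": [0,0,0.041],"claw": -1},
    {"translation": [-35.9,-2.6,0],"twist": [0,0,0.04],"claw": -1},
    {"translation": [-36,-1.2,0],"twist": [0,0,0.041],"claw": -1},
    {"translation": [-35.9,0.3,0],"twist": [0,0,0.04],"claw": -1},
    {"translation": [0,0,0],"twist": [0,0,0],"claw": -1},
    {"translation": [0,0,0],"twist": [0,0,0],"claw": -1},
  ],
)

```text
time: 26.62
eef_pos: [359.7, -296.5, 343.9]
tool_rot: [-0.001, 0.806, 0.591, -0.0]
force: [-0.7, -0.2, -1.4]
width: 16.7
grasp_force: 59.5
```

Run:
```python
from h import *
from cell import cams,state
p,M=cur();print(p,M.round(3))
u=np.array([np.cos(-.305),np.sin(-.305),0]);S=np.array([416.2,-315.8,182.])
print("to go",M.T@(S-60*u-p), "yaw",np.arctan2(M[1,1],M[0,1]))
```

```text
[ 359.73092044 -296.47744926  343.92596536] [[ 0.3    0.954 -0.002]
 [ 0.954 -0.3    0.002]
 [ 0.001 -0.003 -1.   ]]
to go [-1.66530035e+00  7.77056532e-02  1.61924433e+02] yaw -0.3051077911911161
```

Request:
play_rows(
  commands=[
    {"translation": [-0.7,0,20],"twist": [0,0,0],"claw": -1},
    {"translation": [0,0,35],"twist": [0,0,0],"claw": -1},
    {"translation": [0,0,35],"twist": [0,0,0],"claw": -1},
    {"translation": [0,0,35],"twist": [0,0,0],"claw": -1},
    {"translation": [0,0,24],"twist": [0,0,0],"claw": -1},
    {"translation": [0,0,12],"twist": [0,0,0],"claw": -1},
    {"translation": [0,0,0],"twist": [0,0,0],"claw": -1},
    {"translation": [0,0,0],"twist": [0,0,0],"claw": -1},
  ],
)

```text
time: 27.62
eef_pos: [360.3, -298.2, 185.6]
tool_rot: [0.001, 0.806, 0.592, -0.0]
force: [-0.1, 0.1, -1.5]
width: 17.2
grasp_force: 59.4
```

Run:
```python
from h import *
from cell import cams,state
p,M=cur();print(p)
u=np.array([np.cos(-.305),np.sin(-.305),0]);S=np.array([416.2,-315.8,182.])
print("to go",M.T@(S-p))
```

```text
[ 360.32567991 -298.16932965  185.57177674]
to go [-4.77239330e-02  5.85844692e+01  3.65998173e+00]
```

Request:
play_rows(
  commands=[
    {"translation": [0,12,0],"twist": [0,0,0],"claw": -1},
    {"translation": [0,12,0],"twist": [0,0,0],"claw": -1},
    {"translation": [0,12,0],"twist": [0,0,0],"claw": -1},
    {"translation": [0,12,0],"twist": [0,0,0],"claw": -1},
    {"translation": [0,10.5,0],"twist": [0,0,0],"claw": -1},
    {"translation": [0,0,0],"twist": [0,0,0],"claw": -1},
    {"translation": [0,0,6],"twist": [0,0,0],"claw": -1},
    {"translation": [0,0,6],"twist": [0,0,0],"claw": -1},
    {"translation": [0,0,3],"twist": [0,0,0],"claw": -1},
    {"translation": [0,0,0],"twist": [0,0,0],"claw": -1},
    {"translation": [0,0,0],"twist": [0,0,0],"claw": -1},
  ],
)

```text
time: 29.0
eef_pos: [415.5, -315.5, 169.5]
tool_rot: [0.0, 0.806, 0.591, -0.0]
force: [-0.2, -0.1, -0.9]
width: 17.2
grasp_force: 59.6
```

Request:
play_rows(
  commands=[
    {"translation": [0,0,1],"twist": [0,0,0],"claw": -1},
    {"translation": [0,0,0.8],"twist": [0,0,0],"claw": -1},
    {"translation": [0,0,0],"twist": [0,0,0],"claw": -1},
    {"translation": [0,0,0],"twist": [0,0,0],"claw": -0.3},
    {"translation": [0,0,0],"twist": [0,0,0],"claw": 0},
    {"translation": [0,0,0],"twist": [0,0,0],"claw": 0.5},
    {"translation": [0,0,0],"twist": [0,0,0],"claw": 1},
    {"translation": [0,0,0],"twist": [0,0,0],"claw": 1},
    {"translation": [0,0,0],"twist": [0,0,0],"claw": 1},
    {"translation": [0,0,0],"twist": [0,0,0],"claw": 1},
    {"translation": [0,0,-10],"twist": [0,0,0],"claw": 1},
    {"translation": [0,0,-25],"twist": [0,0,0],"claw": 1},
    {"translation": [0,0,-35],"twist": [0,0,0],"claw": 1},
    {"translation": [0,0,-40],"twist": [0,0,0],"claw": 1},
    {"translation": [0,0,-50],"twist": [0,0,0],"claw": 1},
    {"translation": [0,0,0],"twist": [0,0,0],"claw": 1},
    {"translation": [0,0,0],"twist": [0,0,0],"claw": 1},
    {"translation": [0,0,0],"twist": [0,0,0],"claw": 1},
  ],
)

```text
time: 31.25
eef_pos: [415.1, -314.9, 325.8]
tool_rot: [-0.001, 0.806, 0.591, -0.001]
force: [-1.3, 0.2, 0.6]
width: 85.5
grasp_force: 0.0
```

Run:
```python
from h import *
from cell import cams,state
s=state();print(s["eef_pos"],s["width"],s["force"])
i=cams.camera_info("wrist");im=cams.get_image("wrist")
b,m=blobs(im,(20,120,60),(35,255,255),(250,100,400,300));print(b,proj(i,(416.3,-315.8,215)),proj(i,(416.3,-315.8,150)))
i=cams.camera_info("side");im=cams.get_image("side");b,_=blobs(im,(20,120,80),(35,255,255),(330,100,420,200));print(b)
```

```text
[ 415.09366004 -314.88189241  325.79488259] 85.46298500380415 [-1.27751224  0.24533432  0.62708791]
[(array([315.6, 183.3]), [306, 167, 20, 33, 592])] [316.86168957 190.66098247] [316.58126108 173.44805536]
[(array([377. , 140.5]), [373, 131, 9, 20, 130])]
```

```bash
python3 -c "
from cell import hand_in;print(hand_in())"
```

```text
the job is handed in; nothing more can be done
None
```

The blue adapter stands upright on the green pad, about 4 mm from the pad centre by camera. The picker is back on its stand as it was, the gripper is clear, and I handed the job in at about 31 s. The hand-in gave no verdict, so whether it passed is not confirmed.

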